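# Find the unlatched outlet cover and open it

### The arm

A 6-joint arm with a two-finger parallel gripper is mounted at the origin on a cart in front of the work surface, level with it; the furniture and walls round the work are solid. World frame = base frame: x ahead of the robot, y to its left, z up, the work surface at z = 0. Lengths are in m, angles in rad, forces in N, time in s.
With the tool pointing down it reaches from about 0.25 to 0.85 m from the base axis. Payload 12.5 kg.
Tool frame: the origin (TCP) lies midway between the tips of the shut fingers; the grasp point (between the pads) lies 19 mm behind it; x points along the fingers, z is the direction in which the jaws open and shut, and the axes are right-handed (so a half turn about x gives the same grasp; the last joint's range is limited). The gripper opens to 93 mm and grips with 3 to 60 N. Pads are 15 mm wide; open, the fingers measure 128 mm over their backs; the gripper's body (75 mm by 188 mm) begins 65 mm behind the grasp point.
Start: joints at [1.158, 0.351, 1.652, -0, 1.139, -0.085], TCP at [0.177, 0.521, 0.219] pointing down, gripper open.
Joint ranges: [-2.75, 2.75], [-0.79, 2.1], [0.01, 2.65], [-1.57, 4.71], [0.07, 3.14], [-2.87, 2.87]. Speed limits (rad/s): [2.22, 2.22, 2.79, 3.14, 3.14, 3.14].

### API

Orientations are given as a unit quaternion [w, x, y, z].
In Python, from rig import state, snapshot, get_calibration, sign_off gives the robot as it stands.
- The arm moves only by the shell command python3 -m jog 'ROWS' [FORCE]. ROWS is JSON, a list that holds one entry, the list of rows, each a list of 5 numbers: the shift along the tool's x, y, z in units of 25 mm (1.0 is 25 mm), then the turn about the tool's x in units of 5 degrees (1.0 is 5 degrees), then the opening, from -1 (shut) to 1 (fully open). A call has exactly 8 rows; each row is the pose to reach, as a shift and turn from the pose measured when the call began, along the tool's axes at that moment; what a row does not reach only later rows make up. A row lasts 1/12 s, in which the tool goes at most 41.7 mm and 7.16 degrees, less where a joint would pass 70% of its speed; a pose out of reach is approached as far as the arm can. A call with a gripper value outside its range is refused whole. The fingers move at their own pace and stop on an object; FORCE is the grip in N (left out, the last holds). Time passes only in rows, so rows that repeat a pose let the fingers close, or fill a call up. It gives the time, the measured TCP pose, the force and the opening at its end, in the units of the state.
- state(): the state, without advancing time (a new reading comes with each control period).
- snapshot(name): name is "side" or "top"; returns the picture (400x640x3 uint8, red, green, blue); there is no depth.
- get_calibration(name): a dict with "mtx" (3x3 intrinsics, pixels), "pose" (4x4, takes a point from camera to world coordinates). Camera axes: x right, y up, looking along -z (the intrinsics and any distortion apply to the point x, -y, -z); pixel columns grow to the right and rows downward; lengths in m; the calibration is good to about 2 mm. A picture is of the moment at which its call begins. get_calibration takes no time and is no camera call.
- sign_off(): hands the job in, once; it reports no verdict.
The state is a dict: "t": time; "q": joint angles; "dq": joint speeds; "tau": joint torques, N m; "position": TCP position; "orientation": TCP orientation; "contact_force": force on the tool from outside, world axes, zero at the start; "wrist_torque": the same for the moment, N m; "opening": opening from 0.0 (shut) to 1.0 (fully open).
Only numpy, scipy, OpenCV 4.12 (cv2) and the standard library are available. Lean on these libraries where they do the work, as an engineer would, in place of code of your own. Each camera call takes 0.05 s, during which the arm holds its last target.

### The job

Three of the four identical tip-up covers on the bench's hose-outlet box are latched from below; one is free, but it cannot be told by eye. Press down with closed fingertips on the dark ribbed pad at the far end of the covers to find the one that tips, then push its raised near edge up and over, away from you, until the cover leans back past upright and stays open so that the outlet under it can be reached. Only touch and push, do not grip the cover, and leave the vials round the box standing where they are.

Things in the scene. Friction and masses are not known exactly. Their poses are not given: they have to be found in the camera images.
- box: hose-outlet box fixed on the bench: grey channel 132 x 374 x 66 mm (x, y, height), black end caps; origin at the centre of its underside, x points to its far side, y to its left end. Four bays 88 mm apart along y, each with a flat metal cover 104 (x) x 78 (y) mm, 6 mm thick, 2 mm gaps round it, top flush at 66 mm. Wells are 56 mm deep; outlet nozzles reach 32 mm above the bench in their near half
- pivot_axis (a point): point in the box's middle on the covers' common pivot axis (along the box's y): 8 mm beyond its middle line, 63 mm above the bench. Of each cover 60 mm lie before it and 44 mm beyond. The free cover tips when its far end is pressed (2 to 5 N on the pad): that end sinks into the well, the near edge rises, and it stays where it is left. Pressing near ends or latched covers moves nothing
- pad_1 (a point): centre of the top of the dark ribbed pad (24 mm in x, 60 mm in y) at the far end of the leftmost cover, 36 mm beyond the box's middle line, 68 mm above the bench; axes as the box
- pad_2 (a point): the same on the second cover from the left
- pad_3 (a point): the same on the third cover from the left
- pad_4 (a point): the same on the rightmost cover. The hood's upright right side wall stands beyond it, at about y = -0.30 m, from the bench's front edge to the back: swing the arm in from the front, not through it
- cover (a joint): angle of the free cover, whichever bay it is in: 0 shut and flush, 1.57 upright, 1.85 leaning back against its stop
- vial_blue_mid (a point): small glass vial with a blue screw cap, 30 x 30 x 58 mm, standing beside the left end of the box; point on its axis 30 mm above its foot
- vial_amber_mid (a point): amber vial, 36 x 37 x 75 mm, standing beside the right end of the box; point on its axis 30 mm above its foot
- vial_clear_mid (a point): clear vial with a grey cap, 27 x 27 x 52 mm, standing behind the box; point on its axis 30 mm above its foot

How it is judged:
By the outcome, as a careful person would: the job done as asked, in the order asked, and still so for the second after the job is handed in, with the robot touching nothing.
It also fails if it takes over 51 s, if anything falls off the work surface, if the arm or the gripper's body presses on something with over 40 N, if the wrist force passes 120 N, or if a joint passes its speed limit or range.

## Working session

There is one attempt and no reset: what is moved stays moved. The work goes in short steps, Python scripts to look and compute and a shell command to move; the robot and the scene stay as the last step left them, time stands still between calls to the robot, and variables do not carry over. Pictures are saved under pics/ and viewed, and the job is handed in when it is done.

```bash
mkdir -p pics; ls; python3 - <<'E'
from rig import *
import cv2,numpy as np
np.set_printoptions(precision=4,suppress=True)
s=state();print({k:np.round(v,3) for k,v in s.items()})
for n in("side","top"):
    im=snapshot(n);cv2.imwrite(f"pics/{n}0.png",im[:,:,::-1]);c=get_calibration(n);print(n,c)
E
```

```text
pics
{'t': np.float64(0.0), 'q': array([ 1.158,  0.351,  1.652, -0.   ,  1.139, -0.085]), 'dq': array([-0.   ,  0.   ,  0.   ,  0.001,  0.   , -0.001]), 'tau': array([ -0.002, -49.732, -28.526,   0.07 ,   0.026,  -0.   ]), 'position': array([0.177, 0.52 , 0.218]), 'orientation': array([ 0.575, -0.412,  0.575,  0.411]), 'contact_force': array([ 0.135, -0.439,  0.69 ]), 'wrist_torque': array([ 0.01 , -0.007,  0.013]), 'opening': np.float64(0.994)}
side {'mtx': array([[442.9625,   0.    , 321.3528],
       [  0.    , 442.9625, 201.0069],
       [  0.    ,   0.    ,   1.    ]]), 'pose': array([[ 0.8665,  0.4002, -0.2985,  0.2399],
       [-0.4992,  0.7025, -0.5073, -0.468 ],
       [ 0.0067,  0.5886,  0.8084,  0.9522],
       [ 0.    ,  0.    ,  0.    ,  1.    ]])}
top {'mtx': array([[436.8469,   0.    , 315.0308],
       [  0.    , 436.8469, 191.3622],
       [  0.    ,   0.    ,   1.    ]]), 'pose': array([[ 0.0251,  0.9918, -0.125 ,  0.4535],
       [-0.9996,  0.0265,  0.0098,  0.1049],
       [ 0.013 ,  0.1247,  0.9921,  1.0249],
       [ 0.    ,  0.    ,  0.    ,  1.    ]])}
```

View pics/side0.png

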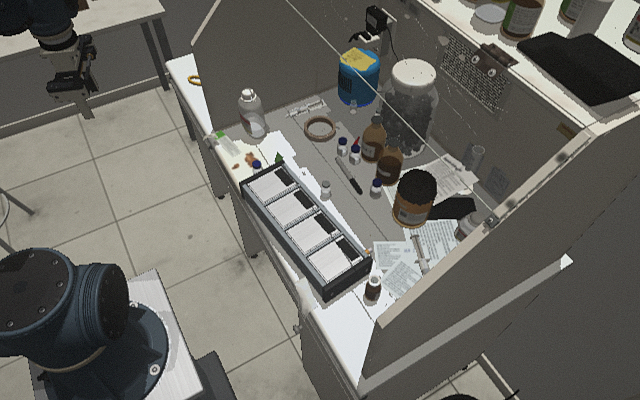

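View pics/top0.png

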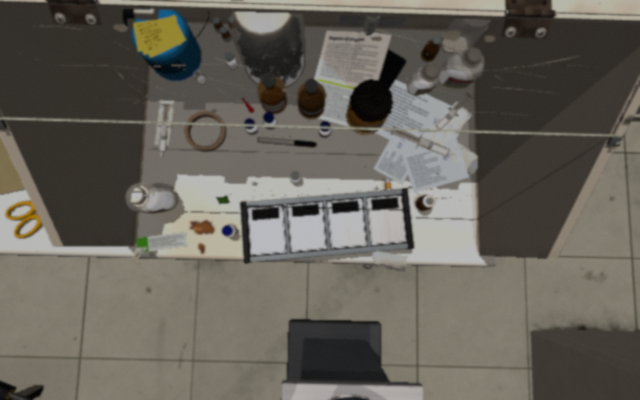

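```bash
cat > h.py <<'E'
import numpy as np,cv2
from rig import *
np.set_printoptions(precision=4,suppress=True)
def ray(n,u,v):
    c=get_calibration(n);K,P=c["mtx"],c["pose"]
    d=np.linalg.inv(K)@[u,v,1];d=P[:3,:3]@np.array([d[0],-d[1],-d[2]])
    return P[:3,3],d/np.linalg.norm(d)
def onz(n,u,v,z):
    o,d=ray(n,u,v);return o+d*(z-o[2])/d[2]
def tri(a,b):
    o1,d1=ray("side",*a);o2,d2=ray("top",*b)
    t=np.linalg.lstsq(np.c_[d1,-d2],o2-o1,rcond=None)[0]
    p,q=o1+d1*t[0],o2+d2*t[1];return (p+q)/2,np.linalg.norm(p-q)
def proj(n,p):
    c=get_calibration(n);K,P=c["mtx"],c["pose"]
    x=P[:3,:3].T@(np.asarray(p)-P[:3,3]);x=K@[x[0],-x[1],-x[2]];return x[:2]/x[2]
E
python3 - <<'E'
from h import *
for n,(r0,r1,c0,c1) in (("side",(150,310,225,385)),("top",(180,270,210,440))):
    im=cv2.imread(f"pics/{n}0.png")
    g=cv2.cvtColor(im,cv2.COLOR_BGR2GRAY)
    s=3 if n=="top" else 4
    cv2.imwrite(f"pics/{n}0z.png",cv2.resize(im[r0:r1,c0:c1],None,fx=s,fy=s,interpolation=cv2.INTER_CUBIC)[:600])
    m=(g<60).astype(np.uint8)
    N,_,st,ce=cv2.connectedComponentsWithStats(m)
    for i in range(1,N):
        x,y,w,h,a=st[i]
        if a>30 and c0<ce[i][0]<c1 and r0<ce[i][1]<r1: print(n,st[i],ce[i],onz(n,*ce[i],.068))
E
```

```text
side [361 141  41  46 822] [383.5195 165.2068] [0.7664 0.1067 0.068 ]
side [252 160   9   9  57] [256.1053 164.2807] [0.4772 0.2748 0.068 ]
side [ 239  160  134  143 1566] [310.4943 250.5575] [ 0.4751 -0.0222  0.068 ]
side [275 169  19  17 149] [283.7584 176.8658] [0.5208 0.2011 0.068 ]
side [349 178  13  17  85] [355.4    185.6824] [0.6654 0.0857 0.068 ]
side [294 190  20  19 170] [303.3118 199.1647] [0.5305 0.1138 0.068 ]
side [314 213  21  21 188] [324.2553 222.9681] [0.5401 0.0273 0.068 ]
side [336 238  23  23 214] [347.1776 249.0187] [ 0.55   -0.0603  0.068 ]
side [365 283  15  17 159] [371.2579 291.2704] [ 0.5398 -0.1745  0.068 ]
top [401 189  12  60 322] [406.823  218.4752] [ 0.5195 -0.1076  0.068 ]
top [219 197   9   5  33] [222.8182 199.4242] [0.5509 0.2976 0.068 ]
top [416 197  13  14  87] [420.4138 204.4023] [ 0.5514 -0.1377  0.068 ]
top [372 198  26  11 237] [384.6667 203.3502] [ 0.5516 -0.0587  0.068 ]
top [332 201  27  12 231] [344.8961 206.5714] [0.5422 0.029  0.068 ]
top [241 202  10  61 329] [245.2857 232.1398] [0.4806 0.2451 0.068 ]
top [292 205  27  11 231] [304.974  209.9048] [0.5325 0.1165 0.068 ]
top [253 206  25  13 246] [265.3455 212.9431] [0.5236 0.2031 0.068 ]
top [223 226   9   9  64] [226.9531 230.2344] [0.4837 0.2851 0.068 ]
```

View pics/top0z.png

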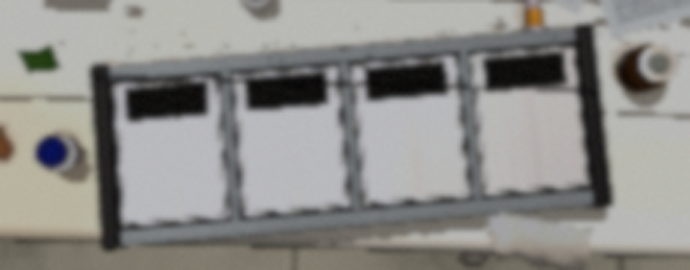

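View pics/side0z.png

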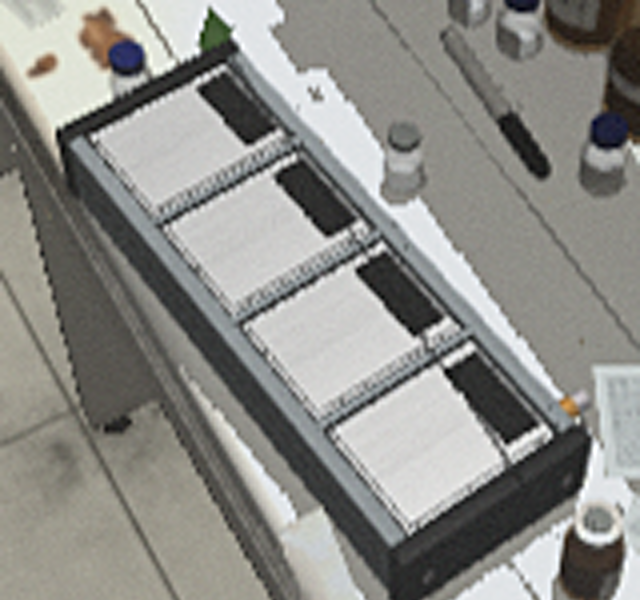

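```bash
python3 - <<'E'
from h import *
for n,(r0,r1,c0,c1),s in (("side",(0,200,180,480),2),("top",(90,160,0,640),1.25)):
    im=cv2.imread(f"pics/{n}0.png")
    cv2.imwrite(f"pics/{n}0s.png",cv2.resize(im[r0:r1,c0:c1],None,fx=s,fy=s,interpolation=cv2.INTER_CUBIC))
# sash line: two top rays, plane, intersect with side rays
def lineline(t1,t2,s):
    o,d1=ray("top",*t1);_,d2=ray("top",*t2);nn=np.cross(d1,d2)
    o2,d=ray("side",*s);return o2+d*(nn@(o-o2))/(nn@d)
for s in [(295,8),(340,57),(380,103)]: print(lineline((20,122),(600,135),s))
E
```

```text
[0.6035 0.2594 0.4756]
[0.6073 0.0965 0.465 ]
[ 0.6122 -0.0254  0.4497]
```

View pics/side0s.png

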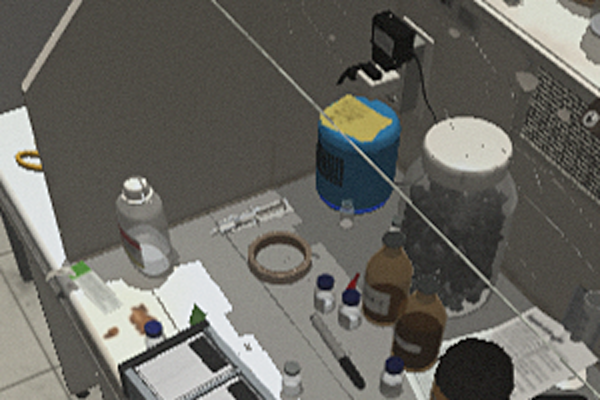

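View pics/top0s.png

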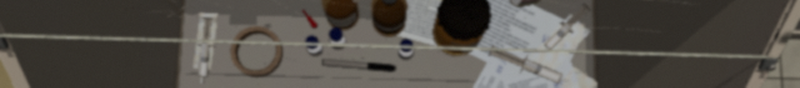

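```bash
cat >> h.py <<'E'
from scipy.spatial.transform import Rotation as R
PADS=np.array([[.522,.202,.068],[.5315,.115,.068],[.541,.028,.068],[.551,-.0595,.068]])
by=(PADS[0]-PADS[3]);by/=np.linalg.norm(by);bx=np.array([by[1],-by[0],0])
PIV=PADS-28e-3*bx; PIV[:,2]=.063
def go(target):
    "shift in units in the tool axes, and turn to jaws along box y"
    s=state();w,x,y,z=s["orientation"];M=R.from_quat([x,y,z,w]).as_matrix()
    sh=M.T@(np.asarray(target)-s["position"])/.025
    c=M.T@by; a=np.degrees(np.arctan2(-c[1],c[2]));a=(a+90)%180-90
    print("t",s["t"],"pos",np.round(s["position"],4),"F",np.round(s["contact_force"],2),"q",np.round(s["q"],2),"op",round(float(s["opening"]),3))
    print("shift",np.round(sh,2),"turn",round(a/5,2));return M
E
python3 - <<'E'
from h import *
M=go(PADS[0]+[0,0,.06]);print(M)
print(PIV,bx,by)
E
```

```text
t 0.1 pos [0.1769 0.5205 0.2182] F [-0.43 -0.14  0.07] q [ 1.16  0.35  1.65  0.    1.14 -0.08] op 1.003
shift [  3.61 -17.17  -7.61] turn -5.02
[[-0.0004 -0.9467  0.322 ]
 [-0.0009  0.322   0.9467]
 [-1.      0.0001 -0.001 ]]
[[ 0.4942  0.1989  0.063 ]
 [ 0.5037  0.1119  0.063 ]
 [ 0.5132  0.0249  0.063 ]
 [ 0.5232 -0.0626  0.063 ]] [0.9939 0.1102 0.    ] [-0.1102  0.9939  0.    ]
```

```bash
python3 -m jog '[[[0,-1.5,-0.65,-0.6,-1],[0,-3,-1.3,-1.2,-1],[0,-4.5,-2,-1.8,-1],[0,-6,-2.65,-2.5,-1],[0,-7.5,-3.3,-3.1,-1],[0,-9,-4,-3.7,-1],[0,-10,-4.45,-4.3,-1],[0,-10.5,-4.65,-5,-1]]]' 10
python3 - <<'E'
from h import *
go(PADS[0]+[0,0,.03])
E
```

```text
t: 0.77
position: [0.39, 0.3234, 0.2181]
orientation: [-0.472, 0.527, -0.473, -0.526]
contact_force: [-0.1, -0.6, 0.0]
opening: 0.476
t 0.7667 pos [0.39   0.3234 0.2181] F [-0.12 -0.61  0.04] q [ 0.6   0.27  1.76 -0.    1.11 -1.08] op 0.476
shift [ 4.81 -4.73 -5.39] turn -0.02
```

```bash
python3 -m jog '[[[0,-1,-1.14,0,-1],[0.5,-2,-2.28,0,-1],[1.5,-3,-3.4,0,-1],[2.5,-4,-4.5,0,-1],[3.5,-4.73,-5.39,0,-1],[4.4,-4.73,-5.39,0,-1],[4.81,-4.73,-5.39,0,-1],[4.81,-4.73,-5.39,0,-1]]]'
python3 - <<'E'
from h import *
go(PADS[0]+[0,0,.0])
for n in("side","top"): cv2.imwrite(f"pics/{n}1.png",snapshot(n)[:,:,::-1])
a=cv2.imread("pics/side1.png")[100:320,200:400];b=cv2.imread("pics/top1.png")[140:280,210:430]
cv2.imwrite("pics/s1.png",cv2.resize(a,None,fx=2.6,fy=2.6));cv2.imwrite("pics/t1.png",cv2.resize(b,None,fx=3,fy=3))
E
```

```text
t: 1.43
position: [0.5205, 0.2016, 0.0956]
orientation: [0.47, -0.526, 0.474, 0.527]
contact_force: [-0.2, 0.2, -0.2]
opening: 0.006
t 1.4333 pos [0.5205 0.2016 0.0956] F [-0.21  0.2  -0.19] q [ 0.29  0.52  1.73 -0.    0.89 -1.39] op 0.006
shift [ 1.11 -0.07  0.01] turn -0.03
```

View pics/s1.png

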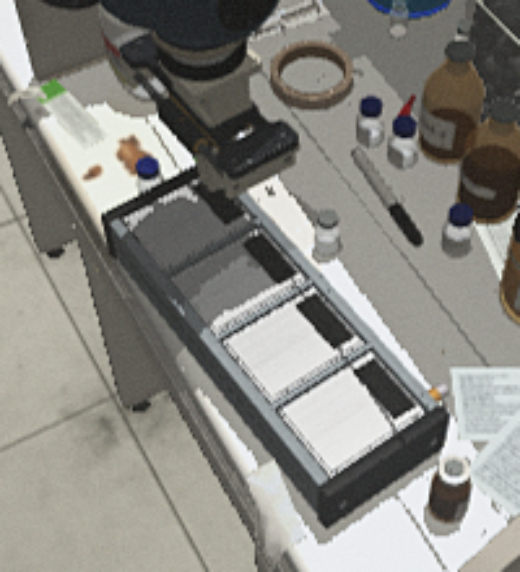

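View pics/t1.png

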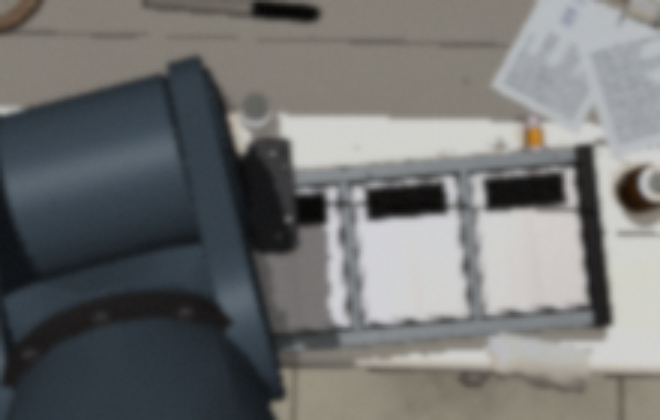

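```bash
python3 -m jog '[[[0.5,-0.07,0,0,-1],[0.9,-0.07,0,0,-1],[1.0,-0.07,0,0,-1],[1.05,-0.07,0,0,-1],[1.08,-0.07,0,0,-1],[1.11,-0.07,0,0,-1],[1.15,-0.07,0,0,-1],[1.15,-0.07,0,0,-1]]]'
python3 -c "
from h import *
go(PADS[0])"
```

```text
t: 2.2
position: [0.5236, 0.203, 0.07]
orientation: [-0.472, 0.527, -0.472, -0.526]
contact_force: [-0.5, -0.4, 0.4]
opening: 0.004
t 2.2 pos [0.5236 0.203  0.07  ] F [-0.47 -0.37  0.43] q [ 0.29  0.57  1.74 -0.    0.84 -1.39] op 0.004
shift [ 0.08  0.07 -0.03] turn -0.01
```

```bash
python3 -m jog '[[[0.04,0.05,0,0,-1],[0.07,0.05,0,0,-1],[0.1,0.05,0,0,-1],[0.13,0.05,0,0,-1],[0.16,0.05,0,0,-1],[0.16,0.05,0,0,-1],[0.16,0.05,0,0,-1],[0.16,0.05,0,0,-1]]]'
python3 -c "
from h import *
go(PADS[0])"
```

```text
t: 2.87
position: [0.5223, 0.2028, 0.0682]
orientation: [-0.472, 0.527, -0.472, -0.526]
contact_force: [-10.5, -3.6, 28.1]
opening: 0.006
t 2.8667 pos [0.5223 0.2028 0.0682] F [-10.51  -3.63  28.12] q [ 0.29  0.57  1.74 -0.    0.83 -1.39] op 0.006
shift [ 0.01  0.02 -0.03] turn -0.01
```

```bash
python3 -m jog '[[[-0.5,0,0,0,-1],[-0.8,0,-0.5,0,-1],[-0.8,0,-1.5,0,-1],[-0.8,0,-2.5,0,-1],[-0.8,0,-3.2,0,-1],[-0.8,0,-3.5,0,-1],[-0.6,0,-3.5,0,-1],[-0.2,0,-3.5,0,-1]]]'
python3 -c "
from h import *
go(PADS[1])"
```

```text
t: 3.53
position: [0.5325, 0.1159, 0.0736]
orientation: [-0.472, 0.527, -0.472, -0.526]
contact_force: [0.2, -0.3, 0.4]
opening: 0.002
t 3.5333 pos [0.5325 0.1159 0.0736] F [ 0.17 -0.29  0.43] q [ 0.13  0.53  1.78 -0.    0.82 -1.55] op 0.002
shift [ 0.22  0.05 -0.03] turn -0.02
```

```bash
python3 -m jog '[[[0.1,0.04,-0.02,0,-1],[0.16,0.04,-0.02,0,-1],[0.2,0.04,-0.02,0,-1],[0.23,0.04,-0.02,0,-1],[0.26,0.04,-0.02,0,-1],[0.28,0.04,-0.02,0,-1],[0.3,0.04,-0.02,0,-1],[0.3,0.04,-0.02,0,-1]]]'
python3 -c "
from h import *
go(PADS[1])"
```

```text
t: 4.2
position: [0.5311, 0.1159, 0.0682]
orientation: [-0.472, 0.527, -0.472, -0.526]
contact_force: [-14.1, -1.9, 32.3]
opening: 0.005
t 4.2 pos [0.5311 0.1159 0.0682] F [-14.06  -1.92  32.3 ] q [ 0.13  0.54  1.79 -0.    0.81 -1.55] op 0.005
shift [ 0.01 -0.01 -0.04] turn -0.01
```

```bash
python3 -m jog '[[[-0.5,0,0,0,-1],[-0.8,0,-0.5,0,-1],[-0.8,0,-1.5,0,-1],[-0.8,0,-2.5,0,-1],[-0.8,0,-3.2,0,-1],[-0.8,0,-3.52,0,-1],[-0.6,0,-3.52,0,-1],[-0.2,0,-3.52,0,-1]]]'
python3 -c "
from h import *
go(PADS[2])"
```

```text
t: 4.87
position: [0.5414, 0.0286, 0.0735]
orientation: [-0.472, 0.527, -0.472, -0.526]
contact_force: [0.3, 0.4, -0.5]
opening: 0.006
t 4.8667 pos [0.5414 0.0286 0.0735] F [ 0.32  0.35 -0.48] q [-0.03  0.53  1.79 -0.    0.82 -1.71] op 0.006
shift [ 0.22  0.02 -0.02] turn -0.02
```

```bash
python3 -m jog '[[[0.1,0.02,-0.02,0,-1],[0.16,0.02,-0.02,0,-1],[0.2,0.02,-0.02,0,-1],[0.22,0.02,-0.02,0,-1],[0.24,0.02,-0.02,0,-1],[0.26,0.02,-0.02,0,-1],[0.28,0.02,-0.02,0,-1],[0.28,0.02,-0.02,0,-1]]]'
python3 -c "
from h import *
go(PADS[2])"
```

```text
t: 5.53
position: [0.5412, 0.0281, 0.0667]
orientation: [-0.473, 0.528, -0.471, -0.525]
contact_force: [-0.6, 2.9, 2.7]
opening: 0.006
t 5.5333 pos [0.5412 0.0281 0.0667] F [-0.6   2.92  2.74] q [-0.03  0.54  1.79 -0.    0.8  -1.71] op 0.006
shift [-0.05  0.01 -0.  ] turn -0.01
```

```bash
python3 -m jog '[[[0.04,0,0,0,-1],[0.08,0,0,0,-1],[0.12,0,0,0,-1],[0.16,0,0,0,-1],[0.2,0,0,0,-1],[0.24,0,0,0,-1],[0.28,0,0,0,-1],[0.28,0,0,0,-1]]]'
python3 -c "
from h import *
go(PADS[2])"
```

```text
t: 6.2
position: [0.5412, 0.0281, 0.0594]
orientation: [-0.473, 0.528, -0.471, -0.525]
contact_force: [1.9, 0.9, 1.9]
opening: 0.002
t 6.2 pos [0.5412 0.0281 0.0594] F [1.86 0.88 1.85] q [-0.03  0.55  1.8  -0.    0.79 -1.71] op 0.002
shift [-0.34  0.01 -0.  ] turn -0.01
```

Cover 3 tips. Press it further down.

```bash
python3 -m jog '[[[0.08,0,0,0,-1],[0.16,0,0,0,-1],[0.24,0,0,0,-1],[0.32,0,0,0,-1],[0.4,0,0,0,-1],[0.48,0,0,0,-1],[0.56,0,0,0,-1],[0.56,0,0,0,-1]]]'
python3 -c "
from h import *
go(PADS[2])
for n in('side','top'): cv2.imwrite(f'pics/{n}2.png',snapshot(n)[:,:,::-1])
a=cv2.imread('pics/side2.png')[100:320,200:400];cv2.imwrite('pics/s2.png',cv2.resize(a,None,fx=2.6,fy=2.6))"
```

```text
t: 6.87
position: [0.541, 0.0281, 0.045]
orientation: [-0.472, 0.527, -0.472, -0.526]
contact_force: [0.9, 0.7, 0.5]
opening: 0.002
t 6.8667 pos [0.541  0.0281 0.045 ] F [0.91 0.72 0.49] q [-0.03  0.58  1.8  -0.    0.76 -1.71] op 0.002
shift [-0.92 -0.   -0.  ] turn -0.02
```

View pics/s2.png

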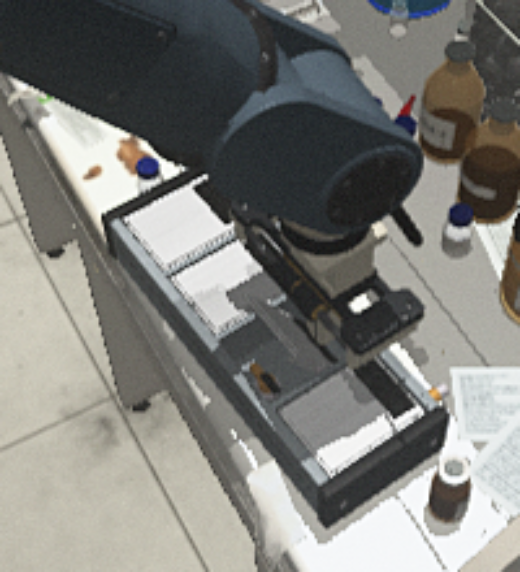

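```bash
python3 -m jog '[[[-0.8,0,0,0,-1],[-2,0,0,0,-1],[-3.3,0,0,0,-1],[-4.2,0,0,0,-1],[-4.4,1,0,0,-1],[-4.4,2.4,0,0,-1],[-4.4,3.7,0,0,-1],[-4.4,4.2,0,0,-1]]]'
python3 -c "
from h import *
go(PIV[2]-.077*bx+[0,0,.017])
for n in('side','top'): cv2.imwrite(f'pics/{n}3.png',snapshot(n)[:,:,::-1])
a=cv2.imread('pics/side3.png')[100:320,200:400];cv2.imwrite('pics/s3.png',cv2.resize(a,None,fx=2.6,fy=2.6))
b=cv2.imread('pics/top3.png')[140:280,210:430];cv2.imwrite('pics/t3.png',cv2.resize(b,None,fx=3,fy=3))"
```

```text
t: 7.63
position: [0.4324, 0.0167, 0.1545]
orientation: [-0.472, 0.527, -0.472, -0.526]
contact_force: [0.2, -0.4, 0.0]
opening: 0.003
t 7.6333 pos [0.4324 0.0167 0.1545] F [ 0.23 -0.42  0.01] q [-0.07  0.23  2.01 -0.    0.91 -1.75] op 0.003
shift [ 2.98 -0.17 -0.03] turn -0.01
```

View pics/s3.png

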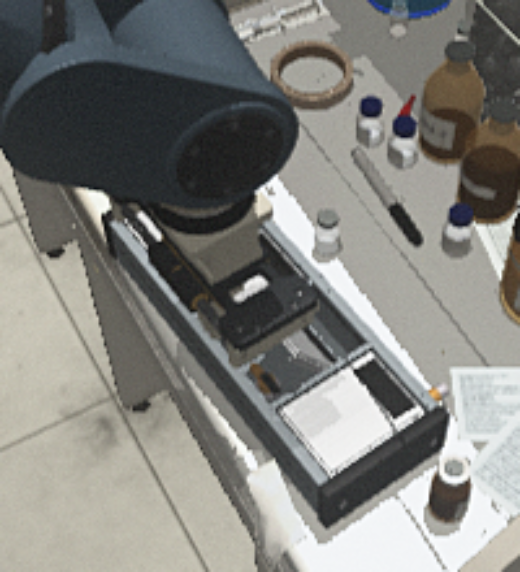

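View pics/t3.png

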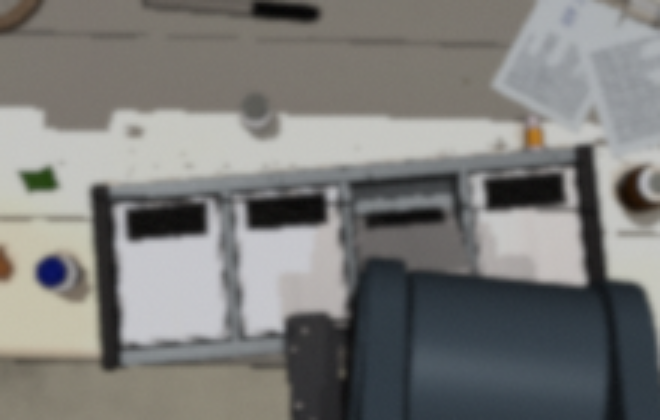

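```bash
python3 -m jog '[[[1,0,0,0,-1],[2,0,0,0,-1],[2.7,0,0,0,-1],[2.95,0,0,0,-1],[2.95,-0.4,0,0,-1],[2.95,-0.8,0,0,-1],[2.95,-1.2,0,0,-1],[2.95,-1.2,0,0,-1]]]'
python3 -c "
from h import *
go(PIV[2]+[0,0,.017])"
```

```text
t: 8.4
position: [0.4677, 0.02, 0.0825]
orientation: [-0.473, 0.528, -0.471, -0.525]
contact_force: [0.3, -0.1, 0.1]
opening: 0.006
t 8.4 pos [0.4677 0.02   0.0825] F [ 0.32 -0.11  0.06] q [-0.06  0.41  1.98 -0.    0.75 -1.74] op 0.006
shift [ 0.11 -1.83 -0.  ] turn -0.02
```

```bash
python3 -m jog '[[[0,-0.12,0,0,-1],[0,-0.25,0,0,-1],[0,-0.37,0,0,-1],[0,-0.5,0,0,-1],[0,-0.62,0,0,-1],[0,-0.75,0,0,-1],[0,-0.87,0,0,-1],[0,-0.9,0,0,-1]]]'
python3 -c "
from h import *
go(PIV[2]+[0,0,.017])
cv2.imwrite('pics/side4.png',snapshot('side')[:,:,::-1])
a=cv2.imread('pics/side4.png')[100:320,200:400];cv2.imwrite('pics/s4.png',cv2.resize(a,None,fx=2.6,fy=2.6))"
```

```text
t: 9.07
position: [0.4906, 0.0225, 0.0826]
orientation: [-0.473, 0.528, -0.471, -0.525]
contact_force: [-1.1, -0.2, 1.2]
opening: 0.005
t 9.0667 pos [0.4906 0.0225 0.0826] F [-1.09 -0.15  1.21] q [-0.05  0.44  1.92 -0.    0.78 -1.73] op 0.005
shift [ 0.11 -0.91 -0.  ] turn -0.02
```

View pics/s4.png

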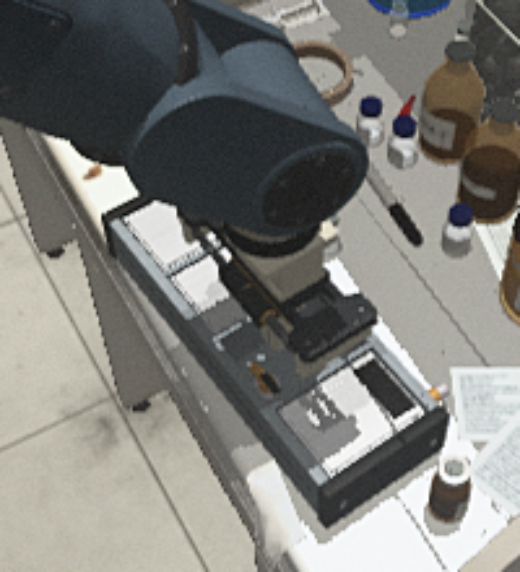

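```bash
python3 -m jog '[[[-0.1,-0.1,0,0,-1],[-0.2,-0.22,0,0,-1],[-0.3,-0.34,0,0,-1],[-0.4,-0.46,0,0,-1],[-0.5,-0.58,0,0,-1],[-0.6,-0.7,0,0,-1],[-0.6,-0.78,0,0,-1],[-0.6,-0.78,0,0,-1]]]'
python3 -c "
from h import *
go(PIV[2]+[0,0,.035])"
```

```text
t: 9.78
position: [0.5104, 0.0247, 0.098]
orientation: [-0.473, 0.529, -0.471, -0.524]
contact_force: [-0.2, 0.4, 0.1]
opening: 0.005
t 9.7833 pos [0.5104 0.0247 0.098 ] F [-0.18  0.44  0.1 ] q [-0.04  0.44  1.86 -0.    0.83 -1.72] op 0.005
shift [-0.   -0.11 -0.  ] turn -0.02
```

```bash
python3 -m jog '[[[0,-0.04,0,0,-1],[0,-0.08,0,0,-1],[0,-0.12,0,0,-1],[0,-0.16,0,0,-1],[0,-0.2,0,0,-1],[0,-0.2,0,0,-1],[0,-0.2,0,0,-1],[0,-0.2,0,0,-1]]]'
python3 -c "
from h import *
go(PIV[2]+[0,0,.035])
for n in('side','top'): cv2.imwrite(f'pics/{n}5.png',snapshot(n)[:,:,::-1])
a=cv2.imread('pics/side5.png')[100:320,200:400];cv2.imwrite('pics/s5.png',cv2.resize(a,None,fx=2.6,fy=2.6))"
```

```text
t: 10.45
position: [0.5137, 0.025, 0.0976]
orientation: [-0.472, 0.528, -0.472, -0.526]
contact_force: [-9.2, -1.8, 4.4]
opening: 0.006
t 10.45 pos [0.5137 0.025  0.0976] F [-9.17 -1.78  4.38] q [-0.04  0.45  1.85 -0.    0.84 -1.72] op 0.006
shift [-0.02  0.02 -0.  ] turn -0.01
```

View pics/s5.png

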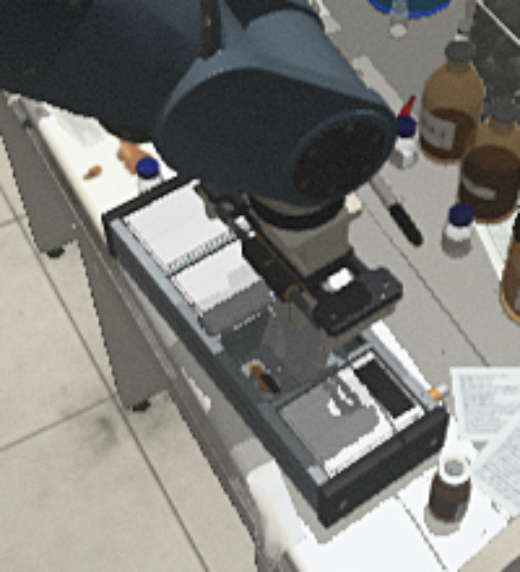

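```bash
python3 -m jog '[[[0,0.5,0,0,-1],[0,1.5,0,0,-1],[-0.3,2.8,0,0,-1],[-1.5,3.8,0,0,-1],[-2.8,4.6,0,0,-1],[-4,5.4,0,0,-1],[-4.6,6,0,0,-1],[-4.6,6,0,0,-1]]]'
python3 -c "
from h import *
go(PIV[2]+[0,0,.035])
for n in('side','top'): cv2.imwrite(f'pics/{n}6.png',snapshot(n)[:,:,::-1])
a=cv2.imread('pics/side6.png')[100:320,200:400];cv2.imwrite('pics/s6.png',cv2.resize(a,None,fx=2.6,fy=2.6))
b=cv2.imread('pics/top6.png')[140:280,210:430];cv2.imwrite('pics/t6.png',cv2.resize(b,None,fx=3,fy=3))"
```

```text
t: 11.22
position: [0.364, 0.0087, 0.2151]
orientation: [-0.473, 0.529, -0.471, -0.524]
contact_force: [0.5, -0.8, 0.3]
opening: 0.008
t 11.2167 pos [0.364  0.0087 0.2151] F [ 0.47 -0.79  0.27] q [-0.1  -0.    2.09 -0.    1.04 -1.78] op 0.008
shift [ 4.73 -5.96  0.01] turn -0.02
```

View pics/s6.png

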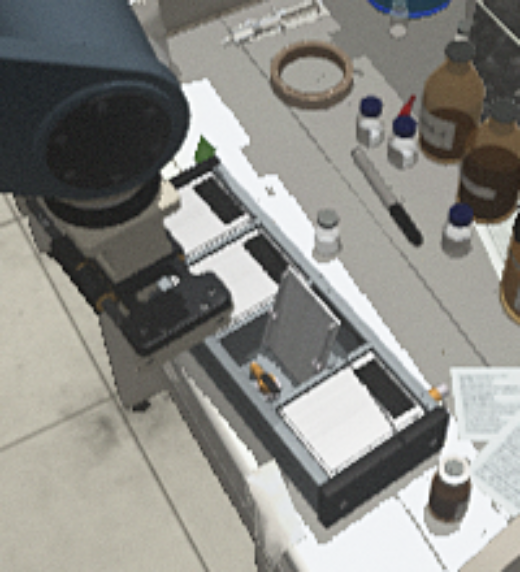

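View pics/t6.png

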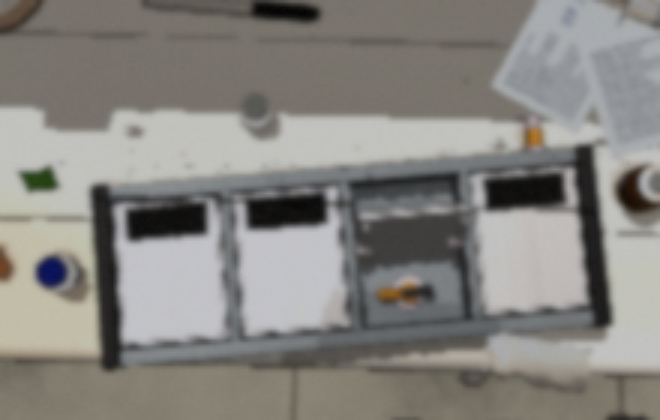

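```bash
python3 -c "
from h import *
for a,b in (((310.8,203.8),(330,212)),((330.8,225),(364.5,209.5))):
    p,e=tri(a,b);d=p-PIV[2];h=d@bx;print(p,e,'along bx',h,'dz',d[2],'angle',np.pi/2+np.arctan2(h,d[2]))
a=cv2.imread('pics/top0.png')[185:250,215:245].astype(int);b=cv2.imread('pics/top6.png')[185:250,215:245].astype(int);print(abs(a-b).mean())
for sl in ((slice(160,195),slice(285,310)),(slice(190,222),slice(414,440))):
    print(abs(cv2.imread('pics/top0.png')[sl].astype(int)-cv2.imread('pics/top6.png')[sl]).mean())
"
```

```text
[0.5252 0.0638 0.1127] 0.0013428638207042946 along bx 0.01622005335016776 dz 0.0496747237808956 angle 1.8864071750449702
[ 0.5341 -0.0092  0.1123] 0.0023220298298586976 along bx 0.017014116236593307 dz 0.04925873468610781 angle 1.9033699949270928
7.672649572649573
7.174857142857143
7.182291666666667
```

```bash
python3 -c "
from h import *
T=cv2.imread('pics/top0.png');B=cv2.imread('pics/top6.png')
for n,(r,c) in dict(blue=(231,229),amber=(202,424),clear=(178,295)).items():
    t=T[r-10:r+11,c-10:c+11];s=B[r-16:r+17,c-16:c+17]
    m=cv2.minMaxLoc(cv2.matchTemplate(s,t,cv2.TM_CCOEFF_NORMED));print(n,m[1],np.array(m[3])-6)
"
```

```text
blue 0.9984554648399353 [0 0]
amber 0.9989940524101257 [0 0]
clear 0.9995164275169373 [0 0]
```

```bash
python3 -c "
from rig import *
print(sign_off())"
```

```text
the job is handed in; nothing more can be done
None
```

The free cover was the third from the left. It now leans back open past upright with its outlet exposed, and I handed the job in at about 11.3 s of the 51 s allowed.

- **Finding it:** I pressed the pads from left to right with closed fingertips. Covers 1 and 2 did not move, and cover 3 gave way at about 2–3 N, so I did not press cover 4.
- **Opening it:** I pressed cover 3's far end about 23 mm down. Then I pushed its raised near edge over until I felt the stop at about 9 N, and backed the arm clear.
- **Last checks:**
  - The picture taken after backing away shows cover 3 standing open on its own with the nozzle visible.
  - Triangulating its top edge gave an angle of about 1.89–1.90 rad, against the stop's 1.85. The edge came out about 7 mm lower than expected, so I take this as rough agreement only.
  - All three vials are at the same pixels as at the start, and the tool force reads near zero.
- **Heavier than needed:** my presses on latched covers 1 and 2 reached about 28 N and 32 N, more than the test called for. They were fingertip presses, and nothing moved.

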